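# Roll the cap strips home on a 96-well plate

### The job

Take the hand roller out of its stand and roll it across the well plate in the nest, from one end of the row of cap strips to the other, with a steady, moderate downward force, so that all twelve strips are pressed fully home without cracking the caps. Press with the roller only; the gripper must not touch the plate or nest. Then put the roller back in its stand, handle up as it was, let go, and leave the jar, tip box and tube tray where they are.

Things in the scene. Friction and masses are not known exactly. Their poses are not given: they have to be found in the camera images.
- nest: sealing nest: aluminium tub fixed to the bench, 122 mm (its x) by 164 mm (its y), 26 mm high; origin at the centre of its underside. In it sits a grey 96-well plate (86 x 128 mm) with 12 white cap strips side by side, each 72 mm long along nest x, 6.4 mm wide, centres at nest y = -49.5 to +49.5 mm, 9 mm apart
- nest_mid (a point): point fixed to the tub, 44 mm above the centre of its underside: where the tops of the loose strips lie at the middle of the plate when it is set lowest. Each time the plate is set 0 to 24 mm higher than this and slopes along nest y by up to 0.06 rad either way; no pose here shows that, so feel for it. The plate rides on a springy pad (about 12 N per mm)
- stand: black plastic stand for the roller, fixed to the bench, 142 mm (its x) by 72 mm, 32 mm high; origin at the centre of its underside. Near each x end is a pocket, floor 20 mm above the bench, 39 mm wide along y, open upwards, in which one foot of the roller stands; about 4.5 mm of play all round; the pocket end walls begin 61 mm from the centre
- roller: hand roller, 0.3 kg: black rubber wheel, 32 mm diameter, 76 mm long along roller x, between steel cheeks with flat feet (reaching x = +-56.5 mm, 30 mm wide, soles 8 mm above the origin), under a white handle bar along x, 94 mm long, 24 mm wide, 52 to 82 mm above the origin. Origin: lowest point of the wheel, midway. Starts in the stand, x axes in line, origin 12 mm above the stand's
- wheel (a joint): turn of the roller's wheel about the roller's x (rad), unlimited, 0 at the start; 1 rad is 16 mm of rolling
- jar: bystander: white jar with cap, 42 mm diameter, 78 mm high; origin under its centre
- tip_box: bystander: closed blue pipette-tip box, 82 x 118 x 57 mm; origin under its centre
- tube_tray: bystander: white tray with capped sample tubes, 130 x 100 mm, 72 mm high; origin under its centre
- strip1 (a joint): how far cap strip 1 (at nest y = -49.5 mm) is pushed in (m): 0 to 0.0008 at the start, 0.003 fully home. About 8 N straight down on a strip pushes it in, and it stays where it is pushed; the caps crack above 30 N of roller force on the plate
- strip2 (a joint): how far cap strip 2 (at nest y = -40.5 mm) is pushed in (m): 0 to 0.0008 at the start, 0.003 fully home. About 8 N straight down on a strip pushes it in, and it stays where it is pushed; the caps crack above 30 N of roller force on the plate
- strip3 (a joint): how far cap strip 3 (at nest y = -31.5 mm) is pushed in (m): 0 to 0.0008 at the start, 0.003 fully home. About 8 N straight down on a strip pushes it in, and it stays where it is pushed; the caps crack above 30 N of roller force on the plate
- strip4 (a joint): how far cap strip 4 (at nest y = -22.5 mm) is pushed in (m): 0 to 0.0008 at the start, 0.003 fully home. About 8 N straight down on a strip pushes it in, and it stays where it is pushed; the caps crack above 30 N of roller force on the plate
- strip5 (a joint): how far cap strip 5 (at nest y = -13.5 mm) is pushed in (m): 0 to 0.0008 at the start, 0.003 fully home. About 8 N straight down on a strip pushes it in, and it stays where it is pushed; the caps crack above 30 N of roller force on the plate
- strip6 (a joint): how far cap strip 6 (at nest y = -4.5 mm) is pushed in (m): 0 to 0.0008 at the start, 0.003 fully home. About 8 N straight down on a strip pushes it in, and it stays where it is pushed; the caps crack above 30 N of roller force on the plate
- strip7 (a joint): how far cap strip 7 (at nest y = +4.5 mm) is pushed in (m): 0 to 0.0008 at the start, 0.003 fully home. About 8 N straight down on a strip pushes it in, and it stays where it is pushed; the caps crack above 30 N of roller force on the plate
- strip8 (a joint): how far cap strip 8 (at nest y = +13.5 mm) is pushed in (m): 0 to 0.0008 at the start, 0.003 fully home. About 8 N straight down on a strip pushes it in, and it stays where it is pushed; the caps crack above 30 N of roller force on the plate
- strip9 (a joint): how far cap strip 9 (at nest y = +22.5 mm) is pushed in (m): 0 to 0.0008 at the start, 0.003 fully home. About 8 N straight down on a strip pushes it in, and it stays where it is pushed; the caps crack above 30 N of roller force on the plate
- strip10 (a joint): how far cap strip 10 (at nest y = +31.5 mm) is pushed in (m): 0 to 0.0008 at the start, 0.003 fully home. About 8 N straight down on a strip pushes it in, and it stays where it is pushed; the caps crack above 30 N of roller force on the plate
- strip11 (a joint): how far cap strip 11 (at nest y = +40.5 mm) is pushed in (m): 0 to 0.0008 at the start, 0.003 fully home. About 8 N straight down on a strip pushes it in, and it stays where it is pushed; the caps crack above 30 N of roller force on the plate
- strip12 (a joint): how far cap strip 12 (at nest y = +49.5 mm) is pushed in (m): 0 to 0.0008 at the start, 0.003 fully home. About 8 N straight down on a strip pushes it in, and it stays where it is pushed; the caps crack above 30 N of roller force on the plate
Mind the look-alikes: they are no part of the job. Leave any purple look-alike of the stand alone.

How it is judged:
By the outcome, as a careful person would: the job done as asked, in the order asked, and still so for the second after the job is handed in, with the robot touching nothing.
It also fails if it takes over 72 s, if anything falls off the work surface, if the arm or the gripper's body presses on something with over 40 N, if the wrist force passes 120 N, or if a joint passes its speed limit or range.

### The arm

A 6-joint arm with a two-finger parallel gripper is mounted at the origin on the work surface. World frame = base frame: x ahead of the robot, y to its left, z up, the work surface at z = 0. Lengths are in m, angles in rad, forces in N, time in s.
With the tool pointing down it reaches from about 0.275 to 0.725 m from the base axis. Payload 5.6 kg.
Tool frame: the origin (TCP) lies at the very end of the fingers, on their centre line; the grasp point (between the pads) lies 19 mm behind it; z points along the fingers, y is the direction in which the jaws open and shut (so a half turn about z gives the same grasp; the last joint's range is limited). The gripper opens to 85 mm and grips with 20 to 120 N. Pads are 22 mm wide; open, the fingers measure 114 mm over their backs; the gripper's body (76 mm by 85 mm) begins 54 mm behind the grasp point. The pads swing forward as they close: fully open they stand 13 mm farther back than shut.
Start: joints at [-0.909, 0.255, 0.108, 0, -1.424, -0.285], TCP at [0.202, -0.511, 0.21] pointing down, gripper open.
Joint ranges: [-2.95, 2.95], [-1.21, 1.97], [-1.09, 1.5], [-2.87, 1.71], [-2.94, -0.07], [-3.05, 3.05]. Speed limits (rad/s): [2.57, 2.57, 3.14, 3.14, 3.14, 3.14].

### API

Orientations are given as a rotation vector (axis times angle).
In Python, from workcell import robot gives the robot as it stands.
- The arm moves only by the tool carry_out, never from a script. Its argument "plan" is a list of rows, each an object with "slide": the shift along the tool's x, y, z in cm, a list of three; "roll": the turn about the tool's z in degrees. In form: [{"slide": [x, y, z], "roll": roll}, ...]. A call has 1 to 10 rows; each row shifts and turns the commanded pose from where the row before left it, along the tool's axes as they then stand; what a row does not reach is not made up. A row lasts 1/12 s, in which the tool goes at most 41.7 mm and 7.16 degrees, less where a joint would pass 70% of its speed; a pose out of reach is approached as far as the arm can. A call with a gripper value outside its range is refused whole. "gripper" is the finger opening in cm, from 0 to 8.54, set as the call begins (left out, the last holds). The fingers move at their own pace and stop on an object; "newtons" is the grip in N (left out, the last holds). Time passes only in rows, so rows that do not move let the fingers close. It gives the time, the measured TCP pose, the force and the opening at its end, in the units of the state.
- robot.read_state(): the state, without advancing time (a new reading comes with each control period).
- robot.camera(name): name is "side" or "top"; returns the picture (420x560x3 uint8, red, green, blue); there is no depth.
- robot.get_calibration(name): a dict with "K" (3x3 intrinsics, pixels), "xyz" and "rotation" of the camera in the world. Camera axes: x right, y down, z forward; pixel columns grow to the right and rows downward; lengths in m; the calibration is good to about 2 mm. A picture is of the moment at which its call begins. get_calibration takes no time and is no camera call.
- robot.hand_in(): hands the job in, once; it reports no verdict.
The state is a dict: "time_s": time; "joints": joint angles; "qd": joint speeds; "joint_efforts": joint torques, N m; "tool_pos": TCP position; "ee_rot": TCP orientation; "ft_force": force on the tool from outside, world axes, zero at the start; "moment": the same for the moment, N m; "opening": opening from 0.0 (shut) to 1.0 (fully open).
Only numpy, scipy, OpenCV 4.12 (cv2) and the standard library are available. Lean on these libraries where they do the work, as an engineer would, in place of code of your own. Each camera call takes 0.05 s, during which the arm holds its last target. There are 200 camera calls.

## Working session

There is one attempt and no reset: what is moved stays moved. The work goes in short steps, Python scripts to look and compute and a tool call to move; the robot and the scene stay as the last step left them, time stands still between calls to the robot, and variables do not carry over. Pictures are saved under pics/ and viewed, about 8 in all and at most 12, crops included, and the job is handed in when it is done.

Besides the shell and the picture viewer there is one more tool, called as name(argument=value, ...), one argument or row to a line, values as JSON. carry_out: Moves the arm, as the interface text tells. Its arguments: {"type":"object","properties":{"plan":{"type":"array","items":{"type":"object","properties":{"slide":{"type":"array","items":{"type":"number"}},"roll":{"type":"number"}}}},"gripper":{"type":"number"},"newtons":{"type":"number"}},"required":["plan"]}

```bash
mkdir -p pics; ls
python3 - <<'E'
from workcell import robot
import cv2
print(robot.read_state())
for n in("top","side"):
    cv2.imwrite(f"pics/{n}0.png",robot.camera(n)[:,:,::-1]); print(n,robot.get_calibration(n))
E
```

```text
pics
{'time_s': 0.0, 'joints': array([-9.09382796e-01,  2.55782204e-01,  1.07040584e-01, -4.65551555e-04,
       -1.42391483e+00, -2.84606371e-01]), 'qd': array([-0.00063797, -0.0005375 , -0.00138433, -0.00095315,  0.00064907,
        0.0002484 ]), 'joint_efforts': array([ 1.46925169e-03, -3.86640501e+01,  2.37942588e+01,  5.36516547e+00,
       -6.18935097e-03, -1.42670694e-05]), 'tool_pos': array([ 0.20223837, -0.51090532,  0.20939294]), 'ee_rot': array([ 5.88203941e-01, -3.08558961e+00, -2.93016951e-03]), 'ft_force': array([ 0.69098165, -0.0008418 ,  0.17964629]), 'moment': array([ 0.05513285, -0.00083578,  0.02114071]), 'opening': 0.9963454666779328}
top {'K': array([[389.3819392 ,   0.        , 277.93611307],
       [  0.        , 389.3819392 , 214.00638334],
       [  0.        ,   0.        ,   1.        ]]), 'xyz': array([0.38222905, 0.01812619, 1.02311149]), 'rotation': array([-2.11162932,  2.14203783, -0.23328384])}
side {'K': array([[463.05428587,   0.        , 283.44183372],
       [  0.        , 463.05428587, 201.71998675],
       [  0.        ,   0.        ,   1.        ]]), 'xyz': array([0.05055973, 0.79988298, 0.88143576]), 'rotation': array([-0.79732941,  2.52711078, -1.1848817 ])}
```

View pics/top0.png

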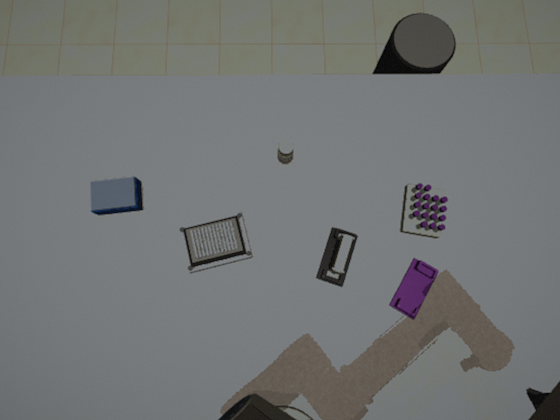

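View pics/side0.png

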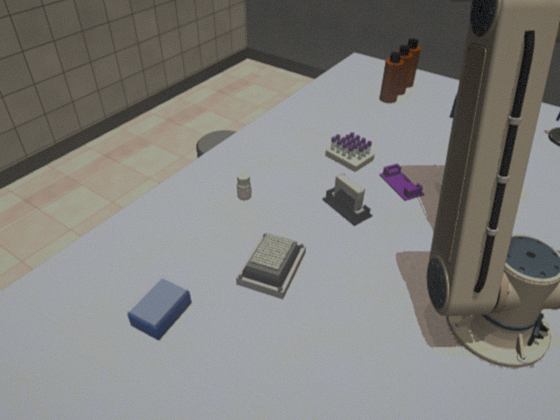

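The top view shows the black stand with the roller at about (337,257), the nest at about (216,242) and the purple decoy at (414,288). Next is an enlarged crop with a projected model overlay, starting from rough estimates.

```bash
cat > h.py <<'E'
from workcell import robot
import numpy as np, cv2
from scipy.spatial.transform import Rotation as R
def proj(n,P):
    c=robot.get_calibration(n); r=R.from_rotvec(c["rotation"]).as_matrix()
    p=(np.atleast_2d(P)-c["xyz"])@r@c["K"].T
    return p[:,:2]/p[:,2:]
def ray(n,uv,z):
    c=robot.get_calibration(n); r=R.from_rotvec(c["rotation"]).as_matrix()
    d=r@np.linalg.inv(c["K"])@[*uv,1]
    return c["xyz"]+d*(z-c["xyz"][2])/d[2]
def place(pose,L):
    x,y,a=pose; L=np.atleast_2d(L).astype(float)
    return L@R.from_rotvec([0,0,a]).as_matrix().T+[x,y,0]
def box(w,d,z,ox=0,oy=0):
    return np.array([[ox+s*w/2,oy+t*d/2,z] for s,t in((1,1),(-1,1),(-1,-1),(1,-1))])
E
python3 - <<'E'
from h import *
for k,uv,z in [("stand",(337,257),.032),("nest",(216,242),.03),("s1",(344,228),.032),("s2",(329,284),.032),("n left",(184,250),.026),("n right",(246,232),.026)]:
    print(k,ray("top",uv,z).round(4))
a=cv2.imread("pics/top0.png"); 
cv2.imwrite("pics/c1.png",cv2.resize(a[200:295,170:370],None,fx=4,fy=4,interpolation=cv2.INTER_CUBIC))
E
```

```text
stand [ 0.467  -0.1531  0.032 ]
nest [0.5099 0.1551 0.03  ]
s1 [ 0.5415 -0.1748  0.032 ]
s2 [ 0.3996 -0.1299  0.032 ]
n left [0.491  0.2367 0.026 ]
n right [0.5353 0.0787 0.026 ]
```

View pics/c1.png

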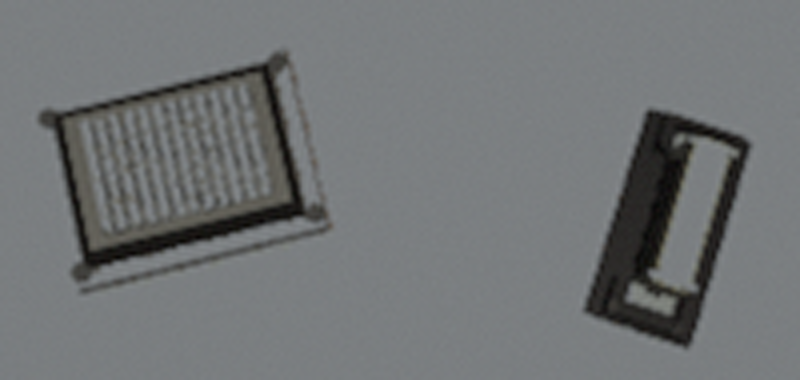

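Run:
```python
from h import *
from scipy.optimize import least_squares
f=lambda c:np.array([((x+.5)/4-.5+170,(y+.5)/4-.5+200) for x,y in c])
st=f([(650,110),(750,143),(690,347),(587,312)])
# stand x axis points up in image: TL=(+x,+y) TR=(+x,-y) BR=(-x,-y) BL=(-x,+y)
B=box(.142,.072,.032)[[0,3,2,1]]
s=least_squares(lambda p:(proj("top",place(p,B))-st).ravel(),[.467,-.153,-.306]); print("stand",s.x.round(4),s.fun.round(2))
hd=f([(690,137),(740,150),(697,293),(650,280)])
Bh=box(.094,.024,.094)[[0,3,2,1]]
h=least_squares(lambda p:(proj("top",place(p,Bh))-hd).ravel(),s.x); print("handle",h.x.round(4),h.fun.round(2))
n=np.array([.51,.155,.273])
print("nadir",proj("top",[.38222905,.01812619,0]))
for z in (.0,.026): print(z,[ray("top",q,z).round(3) for q in f([(48,118),(278,58),(330,228),(82,290)])])
for nm,crop,sc in(("top",(200,295,170,370),4),("side",(170,310,220,420),4)):
    a=cv2.imread(f"pics/{nm}0.png");y0,y1,x0,x1=crop
    a=cv2.resize(a[y0:y1,x0:x1],None,fx=sc,fy=sc,interpolation=cv2.INTER_CUBIC)
    a=cv2.convertScaleAbs(a,alpha=1.5)
    def d(pose,L,col):
        q=((proj(nm,place(pose,L))-[x0,y0]+.5)*sc-.5).round().astype(int); cv2.polylines(a,[q],True,col,1)
    d(s.x,B,(0,0,255)); d(s.x,Bh,(0,255,0)); d(n,box(.122,.164,.026),(0,0,255)); d(n,box(.122,.164,0),(255,0,0)); d(n,box(.072,.105,.044),(0,255,255));d(n,box(.072,.105,.068),(255,0,255))
    cv2.imwrite(f"pics/o_{nm}.png",a)
```

```text
stand [ 0.4689 -0.1533 -0.3395] [-0.46 -1.4   1.17 -0.82  0.44  1.29 -1.13  0.79]
handle [ 0.4706 -0.1578 -0.3275] [ 1.68 -0.72 -1.29 -0.93 -1.21  0.74  0.84  0.85]
nadir [[270.18053901 292.02519098]]
0.0 [array([0.549, 0.25 , 0.   ]), array([0.588, 0.099, 0.   ]), array([0.474, 0.064, 0.   ]), array([0.436, 0.225, 0.   ])]
0.026 [array([0.545, 0.245, 0.026]), array([0.583, 0.097, 0.026]), array([0.472, 0.063, 0.026]), array([0.435, 0.22 , 0.026])]
```

View pics/o_top.png

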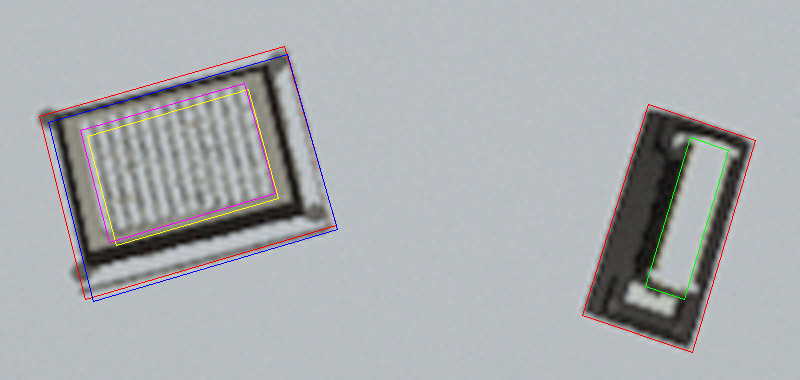

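View pics/o_side.png

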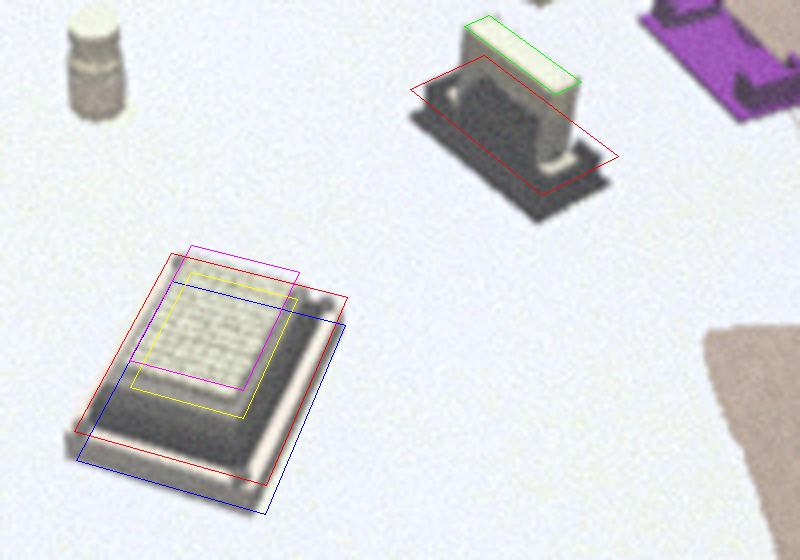

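The base corners in the top view are really on the low base plate, not at z = 32 mm. In the side view the handle matches the model, and the nest needs to move a few mm. I'll measure the nest corners in a single composite, averaged over several frames.

Run:
```python
from h import *
def avg(n): return np.mean([robot.camera(n)[:,:,::-1].astype(float) for _ in range(4)],0)
def crop(a,x0,y0,w,h,s): 
    b=cv2.resize(a[y0:y0+h,x0:x0+w].clip(0,255).astype(np.uint8),None,fx=s,fy=s,interpolation=cv2.INTER_CUBIC)
    for i in range(0,w,10): cv2.line(b,(i*s,0),(i*s,6 if i%50 else 14),(0,0,255),1)
    for i in range(0,h,10): cv2.line(b,(0,i*s),(6 if i%50 else 14,i*s),(0,0,255),1)
    return b
t=avg("top")*1.5; s=avg("side")*1.3
np.save("t.npy",t);np.save("s.npy",s)
up=np.hstack([crop(t,175,205,80,70,5),crop(s,235,230,80,70,5)])
lo=np.hstack([crop(t,310,222,60,50,5)[:240],crop(s,315,170,60,60,5)[:240]]); lo=np.hstack([lo,np.zeros((240,200,3),np.uint8)])
cv2.imwrite("pics/m.png",np.vstack([up,lo]))
```

```text
(no output)
```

View pics/m.png

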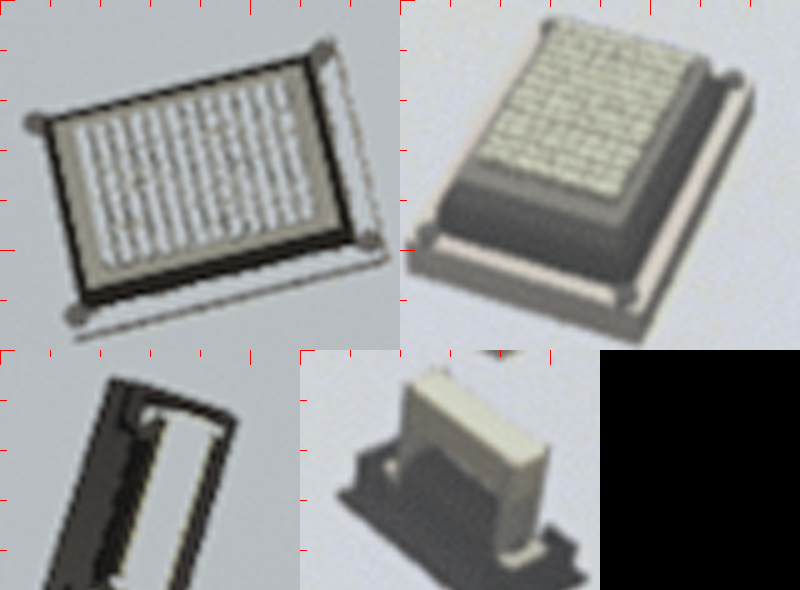

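Run:
```python
from h import *
from scipy.optimize import least_squares
T=lambda c:(np.array(c)+.5)/5-.5+[175,205]
S=lambda c:(np.array(c)-[400,0]+.5)/5-.5+[235,230]
X,Y=.061,.082
C=dict(pp=(1,1),pm=(1,-1),mm=(-1,-1),mp=(-1,1))
c=lambda k,x,y,z:[C[k][0]*x,C[k][1]*y,z]
tr=T([(333,40),(388,260)]);sr=S([(408,248),(645,318),(755,92),(408,270),(640,345),(752,115)])
ts=T([(322,52),(368,240),(77,315),(35,123)]);ss=S([(425,233),(628,295),(735,80),(548,27)])
tq=T([(290,82),(312,220),(105,265),(75,125)]);sq=S([(478,162),(620,197),(705,62),(553,17)])
ks=["pp","mp","mm","pm"];kt=["pm","mm","mp","pp"]
def f(p):
    P=p[:3];e,zs,h,sl,dx,dy=p[3:]
    d=[proj("top",place(P,[c("pm",X,Y,.026),c("mm",X,Y,.026)]))-tr+[dx,dy],
     proj("side",place(P,[c(k,X,Y,z) for z in(.026,0) for k in ks[:3]]))-sr]
    for n,q,kk,o in(("top",ts,kt,[dx,dy]),("side",ss,ks,0)): d.append(proj(n,place(P,[c(k,X-e,Y-e,zs) for k in kk]))-q+o)
    for n,q,kk,o in(("top",tq,kt,[dx,dy]),("side",sq,ks,0)): d.append(proj(n,place(P,[c(k,.036,.0527,h+sl*C[k][1]*.0527) for k in kk]))-q+o)
    return np.r_[np.vstack(d).ravel(), (zs-.028)/.002, dx,dy]
r=least_squares(f,[.51,.155,.273,.007,.028,.055,0,0,0]); print(r.x.round(4)); print(r.fun[:-3].reshape(-1,2).round(1).tolist())
cov=np.linalg.inv(r.jac.T@r.jac);print(np.sqrt(np.diag(cov)).round(4))
g=np.array([((x+.5)/4-.5+170,(y+.5)/4-.5+200) for x,y in[(693,137),(738,150),(697,293),(655,281)]])
gs=(np.array([(410,380),(548,447),(522,463)])-[300,350]+.5)/5-.5+[315,170]
B=box(.094,.024,.094)
def f2(p): return np.r_[(proj("top",place(p,B[[0,3,2,1]]))-g).ravel(),(proj("side",place(p,B[[0,2,1]]))-gs).ravel()]
for b in ([0,2,1],[0,3,2],[1,3,2],[0,1,2]):pass
print("side handle proj",proj("side",place([.4689,-.1533,-.33],B)).round(1).tolist(),gs.round(1).tolist())
gs2=np.array([gs[0],gs[1],gs[2]])
pr=proj("side",place([.4689,-.1533,-.33],B)); idx=[int(np.argmin(np.linalg.norm(pr-q,axis=1))) for q in gs2]; print(idx)
f2=lambda p:np.r_[(proj("top",place(p[:3],B[[0,3,2,1]]))-g+p[3:]).ravel(),(proj("side",place(p[:3],B[idx]))-gs2).ravel(),p[3:]]
r=least_squares(f2,[.4689,-.1533,-.33,0,0]);print(r.x.round(4),r.fun.round(1))
```

```text
[ 0.5108  0.16    0.2322  0.0081  0.0287  0.0621  0.0389  1.0442 -0.6398]
[[-0.1, -1.5], [-0.2, -0.1], [-0.6, -1.7], [-0.6, -0.6], [0.5, -2.1], [-0.0, 1.0], [0.2, 1.1], [0.6, 0.3], [-0.3, -0.4], [-0.1, 1.5], [1.0, 0.8], [1.0, -1.0], [0.5, -0.9], [0.8, -0.3], [0.5, 0.8], [0.0, 0.5], [-1.7, -0.4], [0.4, -0.2], [-0.4, 1.1], [-0.4, 0.8], [-0.5, -0.8], [-0.8, 0.8], [-2.2, -0.6], [1.7, 0.8]]
[0.0008 0.0009 0.0064 0.0007 0.0015 0.002  0.0322 0.477  0.4074]
side handle proj [[335.5, 176.2], [358.5, 193.2], [364.9, 190.0], [341.8, 173.3]] [[336.6, 175.6], [364.2, 189.0], [359.0, 192.2]]
[0, 2, 1]
[ 0.4704 -0.158  -0.3246  0.2303  0.002 ] [ 1.2 -0.6 -0.5 -0.9 -0.8  0.8 -0.   0.7 -0.8 -0.3  1.  -0.1 -0.1 -0.1
  0.2  0. ]
```

Estimates: roller at (0.470, -0.157), yaw -0.325. Nest at (0.511, 0.159), yaw about 0.24. Moving above the roller.

carry_out(
  plan=[
    {"slide": [-3.2,1.9,0]},
    {"slide": [-3.2,1.9,0]},
    {"slide": [-3.2,1.9,0]},
    {"slide": [-3.2,1.9,0]},
    {"slide": [-3.2,1.9,0]},
    {"slide": [-3.2,1.9,0]},
    {"slide": [-3.2,1.9,0]},
    {"slide": [-3.2,1.9,0]},
    {"slide": [-3.2,1.9,0]},
    {"slide": [-3.2,1.9,0]},
  ],
  gripper=8.5,
  newtons=90,
)

```text
schema error: expected keys slide, roll
```

carry_out(
  plan=[
    {"slide": [-3.0,1.9,0]},
    {"slide": [-3.0,2.0,0]},
    {"roll": 6.5},
    {"roll": 6.5},
    {"roll": 6.5},
    {"roll": 6.5},
    {"roll": 6.5},
    {"roll": 6.5},
    {"roll": 1.1},
    {},
  ],
)

```text
schema error: expected keys slide, roll
```

```bash
cat >> h.py <<'E'
def go(xyz,yaw):
    """tool-frame shift (cm) and roll (deg) to reach TCP xyz with tool x at yaw (mod pi)"""
    s=robot.read_state(); M=R.from_rotvec(s["ee_rot"]).as_matrix()
    d=M.T@(np.array(xyz)-s["tool_pos"])*100
    t=np.arctan2(M[1,0],M[0,0]); dy=(yaw-t+np.pi/2)%np.pi-np.pi/2
    print("t",round(s["time_s"],2),"pos",s["tool_pos"].round(4),"yaw",round(t,4),"q",s["joints"].round(2),"open",round(s["opening"],3),"F",s["ft_force"].round(2),"M",s["moment"].round(2))
    print("tilt",M[:,2].round(4),"slide",d.round(2),"roll",round(-np.degrees(dy),2))
E
python3 -c "
from h import *
go([.4704,-.157,.15],-.325)"
```

```text
t 0.5 pos [ 0.2024 -0.5114  0.2103] yaw -2.7648 q [-0.91  0.26  0.11 -0.   -1.42 -0.28] open 1.001 F [ 0.64 -0.1   0.47] M [-0.01 -0.01 -0.02]
tilt [-0.e+00  1.e-04 -1.e+00] slide [-37.96  23.09   6.03] roll 40.21
```

carry_out(
  plan=[
    {"slide": [-3.2,1.9,0],"roll": 0},
    {"slide": [-3.2,1.9,0],"roll": 0},
    {"slide": [-3.2,1.9,0],"roll": 0},
    {"slide": [-3.2,1.9,0],"roll": 0},
    {"slide": [-3.2,1.9,0],"roll": 0},
    {"slide": [-3.2,1.9,0],"roll": 0},
    {"slide": [-3.2,1.9,0],"roll": 0},
    {"slide": [-3.2,1.9,0],"roll": 0},
    {"slide": [-3.2,1.9,0],"roll": 0},
    {"slide": [-3.2,1.9,0],"roll": 0},
  ],
  gripper=8.5,
  newtons=90,
)

```text
time_s: 1.33
tool_pos: [0.4308, -0.2153, 0.2106]
ee_rot: [-0.588, 3.085, -0.0]
ft_force: [0.5, -0.4, -0.4]
opening: 0.996
```

carry_out(
  plan=[
    {"slide": [-3.0,2.0,0],"roll": 0},
    {"slide": [-3.0,2.1,0],"roll": 0},
    {"slide": [0,0,1],"roll": 6.5},
    {"slide": [0,0,1],"roll": 6.5},
    {"slide": [0,0,1],"roll": 6.5},
    {"slide": [0,0,1],"roll": 6.5},
    {"slide": [0,0,1],"roll": 6.5},
    {"slide": [0,0,1],"roll": 6.5},
    {"slide": [0,0,0],"roll": 1.2},
    {"slide": [0,0,0],"roll": 0},
  ],
)

```text
time_s: 2.17
tool_pos: [0.4705, -0.1568, 0.1502]
ee_rot: [-0.505, -3.1, 0.001]
ft_force: [0.0, -0.6, 0.1]
opening: 0.993
```

```bash
python3 -c "
from h import *
go([.4704,-.157,.15],-.325)
a=cv2.resize(cv2.convertScaleAbs(robot.camera('side')[150:270,280:420,::-1],alpha=1.4),None,fx=4,fy=4,interpolation=cv2.INTER_CUBIC)
b=cv2.resize(cv2.convertScaleAbs(robot.camera('top')[200:300,300:360,::-1],alpha=1.4),None,fx=4,fy=4,interpolation=cv2.INTER_CUBIC)
c=np.zeros((480,800,3),np.uint8);c[:480,:560]=a;c[:400,560:800]=b;cv2.imwrite('pics/g1.png',c)"
```

```text
t 2.17 pos [ 0.4705 -0.1568  0.1502] yaw 2.8186 q [-0.01  0.18 -0.15  0.   -1.25 -1.89] open 0.993 F [ 0.01 -0.58  0.1 ] M [ 0.01 -0.03 -0.02]
tilt [-9.e-04 -2.e-04 -1.e+00] slide [ 0.   -0.02  0.02] roll 0.11
```

View pics/g1.png

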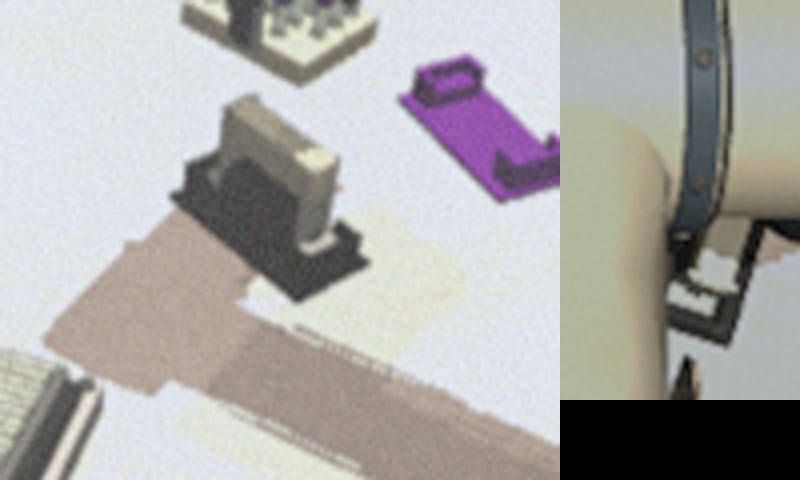

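```bash
python3 -c "
from h import *
s=robot.read_state();M=R.from_rotvec(s['ee_rot']).as_matrix()
for d in (-.043,0,.043): print(((proj('side',s['tool_pos']+M[:,1]*d-M[:,2]*.013)-[280,150])*4).round(0), proj('side',s['tool_pos']+M[:,1]*d-M[:,2]*.013).round(0))
a=cv2.convertScaleAbs(robot.camera('side')[60:260,230:430,::-1],alpha=1.4)
for d in (-.043,0,.043): cv2.circle(a,tuple(int(v) for v in (proj('side',s['tool_pos']+M[:,1]*d-M[:,2]*.013)[0]-[230,60])),2,(0,0,255),-1)
cv2.imwrite('pics/g2.png',cv2.resize(a,None,fx=3,fy=3))"
```

```text
[[336.  25.]] [[364. 156.]]
[[290.  46.]] [[353. 161.]]
[[243.  68.]] [[341. 167.]]
```

View pics/g2.png

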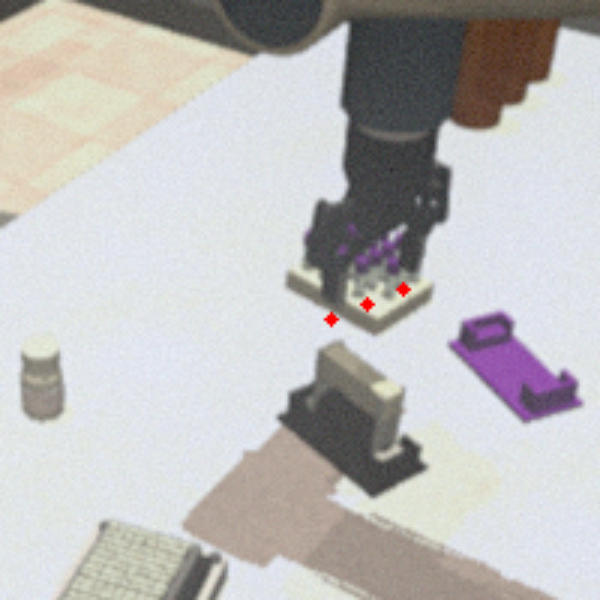

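The open fingers appear about 7 px higher than I projected. That is probably because the open fingertips sit farther back than the TCP. I'll descend to just above the handle and check again.

carry_out(
  plan=[
    {"slide": [0,0,2],"roll": 0.1},
    {"slide": [0,0,2],"roll": 0},
    {"slide": [0,0,2],"roll": 0},
    {"slide": [0,0,0.5],"roll": 0},
    {"slide": [0,0,0],"roll": 0},
  ],
)

```text
time_s: 2.73
tool_pos: [0.47, -0.1568, 0.0846]
ee_rot: [-0.509, -3.098, 0.001]
ft_force: [-0.0, 0.5, -0.1]
opening: 0.995
```

```bash
python3 -c "
from h import *
go([.4704,-.157,.062],-.325)
s=robot.read_state();M=R.from_rotvec(s['ee_rot']).as_matrix()
a=cv2.convertScaleAbs(robot.camera('side')[130:230,300:400,::-1],alpha=1.4)
a=cv2.resize(a,None,fx=6,fy=6,interpolation=cv2.INTER_CUBIC)
for d in (-.043,0,.043):
  for k in (0,.013): cv2.circle(a,tuple(int(v) for v in 6*(proj('side',s['tool_pos']+M[:,1]*d-M[:,2]*k)[0]-[300,130])),3,(0,0,255),-1)
cv2.imwrite('pics/g3.png',a)"
```

```text
t 2.73 pos [ 0.47   -0.1568  0.0846] yaw 2.8161 q [-0.01  0.23 -0.26 -0.   -1.09 -1.89] open 0.995 F [-0.01  0.54 -0.07] M [-0.   -0.03 -0.05]
tilt [-0.0024  0.     -1.    ] slide [-0.05 -0.    2.26] roll -0.03
```

View pics/g3.png

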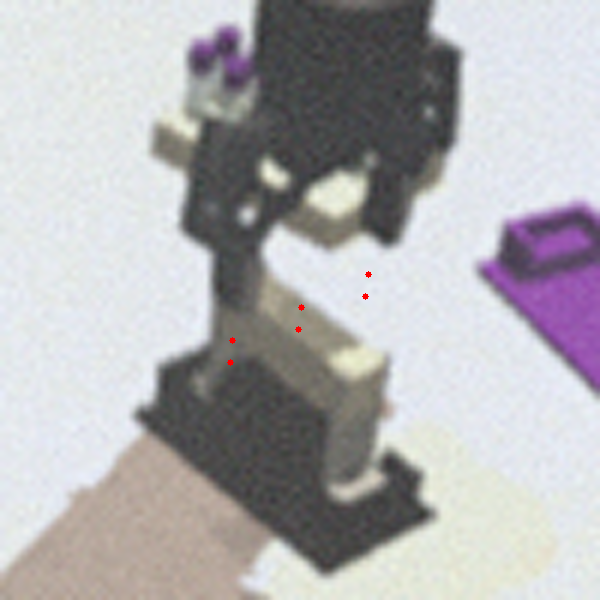

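carry_out(
  plan=[
    {"slide": [0,0,1],"roll": 0},
    {"slide": [0,0,1],"roll": 0},
    {"slide": [0,0,0.8],"roll": 0},
    {"slide": [0,0,0],"roll": 0},
  ],
)

```text
time_s: 3.12
tool_pos: [0.4706, -0.1567, 0.057]
ee_rot: [-0.51, -3.099, -0.0]
ft_force: [-0.3, -0.0, -0.8]
opening: 0.995
```

carry_out(
  plan=[
    {"slide": [0,0,0],"roll": 0},
    {"slide": [0,0,0],"roll": 0},
    {"slide": [0,0,0],"roll": 0},
    {"slide": [0,0,0],"roll": 0},
    {"slide": [0,0,0],"roll": 0},
    {"slide": [0,0,0],"roll": 0},
    {"slide": [0,0,0],"roll": 0},
    {"slide": [0,0,0],"roll": 0},
  ],
  gripper=0,
  newtons=90,
)

```text
time_s: 3.78
tool_pos: [0.4712, -0.1568, 0.058]
ee_rot: [0.51, 3.099, -0.0]
ft_force: [-1.6, 1.2, 6.0]
opening: 0.253
```

```bash
python3 -c "
from h import *
go([.4704,-.157,.055],-.325)
s=robot.read_state();M=R.from_rotvec(s['ee_rot']).as_matrix()
a=cv2.convertScaleAbs(robot.camera('side')[130:230,300:400,::-1],alpha=1.4)
a=cv2.resize(a,None,fx=6,fy=6,interpolation=cv2.INTER_CUBIC)
for k in (0,.019): cv2.circle(a,tuple(int(v) for v in 6*(proj('side',s['tool_pos']-M[:,2]*k)[0]-[300,130])),3,(0,0,255),-1)
cv2.imwrite('pics/g4.png',a)"
```

```text
t 3.78 pos [ 0.4712 -0.1568  0.058 ] yaw 2.8152 q [-0.    0.25 -0.3   0.   -1.01 -1.89] open 0.253 F [-1.64  1.17  5.95] M [ 0.49  0.44 -0.04]
tilt [ 1.2e-03 -3.0e-04 -1.0e+00] slide [ 0.07 -0.04  0.3 ] roll -0.08
```

View pics/g4.png

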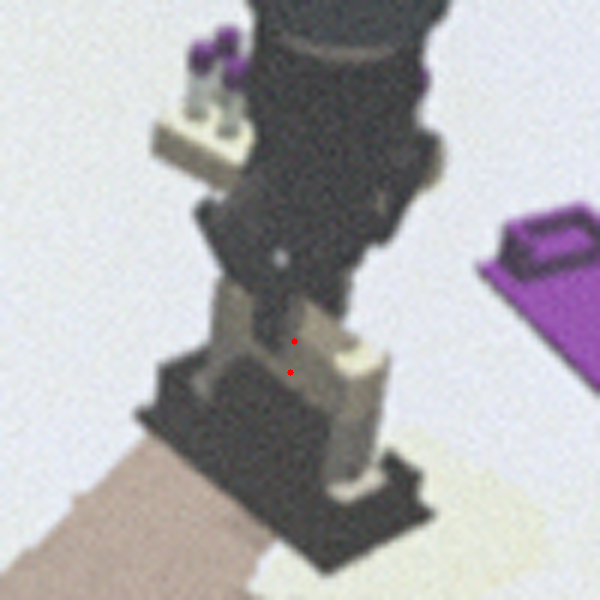

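The grip looks centred on the handle. Next I'll refine the nest yaw from the strip direction in the saved averaged images, with no extra picture needed, and lift.

carry_out(
  plan=[
    {"slide": [0,0,-0.5],"roll": 0},
    {"slide": [0,0,-1],"roll": 0},
    {"slide": [0,0,-2],"roll": 0},
    {"slide": [0,0,-3],"roll": 0},
    {"slide": [0,0,-3],"roll": 0},
    {"slide": [0,0,-1],"roll": 0},
    {"slide": [0,0,0],"roll": 0},
    {"slide": [0,0,0],"roll": 0},
  ],
)

```text
time_s: 4.5
tool_pos: [0.4701, -0.1563, 0.1611]
ee_rot: [-0.511, -3.098, -0.002]
ft_force: [-0.3, -0.3, -4.0]
opening: 0.256
```

Run:
```python
from h import *
go([.5108,.16,.16],.24)
g=cv2.cvtColor(np.load("t.npy").clip(0,255).astype(np.float32),cv2.COLOR_BGR2GRAY); gs=cv2.cvtColor(np.load("s.npy").clip(0,255).astype(np.float32),cv2.COLOR_BGR2GRAY)
# rectify to metric plane around nest, score strip periodicity vs yaw and slant
for nm,im in(("top",g),("side",gs)):
  best=[]
  for h in (.056,.060,.064,.068):
    for yaw in np.arange(.17,.33,.01):
      x=np.arange(-.033,.034,.002); y=np.arange(-.062,.0621,.0005)
      for sl in (-.04,0,.04):
        L=np.stack(np.meshgrid(x,y,indexing="ij")+(np.zeros((len(x),len(y))),),-1).reshape(-1,3); L[:,2]=h+sl*L[:,1]
        for off in (0,):
          q=proj(nm,place([.5108,.16,yaw],L)).astype(np.float32)
          v=cv2.remap(im,q[:,0].reshape(len(x),-1),q[:,1].reshape(len(x),-1),cv2.INTER_CUBIC).mean(0)
          z=np.abs(y)<.045; c=(v[z]-v[z].mean())@np.exp(2j*np.pi*y[z]/.009)
          # dark gap at strips mid (y=0): phase
          best.append((abs(c)/z.sum(),h,round(yaw,3),sl,round(np.angle(-c)/(2*np.pi)*9,2)))
  best.sort(reverse=True); print(nm,*best[:6],sep="\n")
```

```text
t 4.5 pos [ 0.4701 -0.1563  0.1611] yaw 2.8146 q [-0.01  0.17 -0.13 -0.   -1.28 -1.89] open 0.256 F [-0.31 -0.32 -3.99] M [ 0.05  0.05 -0.01]
tilt [-0.0012  0.0013 -1.    ] slide [ 6.31 31.26  0.15] roll -32.48
top
(np.float64(12.784830374282047), 0.068, np.float64(0.24), 0, np.float64(-4.03))
(np.float64(12.768798264604806), 0.068, np.float64(0.23), 0, np.float64(-4.03))
(np.float64(12.766559068471727), 0.068, np.float64(0.24), 0.04, np.float64(-4.07))
(np.float64(12.747987468752221), 0.064, np.float64(0.24), 0.04, np.float64(-3.61))
(np.float64(12.747497344142898), 0.068, np.float64(0.23), 0.04, np.float64(-4.07))
(np.float64(12.728957037486255), 0.064, np.float64(0.23), 0.04, np.float64(-3.61))
side
(np.float64(3.0610367043078845), 0.056, np.float64(0.23), 0.04, np.float64(0.62))
(np.float64(3.0596590159792525), 0.056, np.float64(0.24), 0.04, np.float64(0.61))
(np.float64(3.0056493379452673), 0.056, np.float64(0.22), 0.04, np.float64(0.62))
(np.float64(2.9967678718500883), 0.056, np.float64(0.25), 0.04, np.float64(0.6))
(np.float64(2.891890626385115), 0.056, np.float64(0.21), 0.04, np.float64(0.62))
(np.float64(2.8784024303150186), 0.056, np.float64(0.26), 0.04, np.float64(0.58))
```

Nest yaw is 0.237. The roller is held, with Fz about -4 N hanging. Moving above the -y end of the strips.

carry_out(
  plan=[
    {"slide": [0.2,1.5,0],"roll": 0},
    {"slide": [0.3,3,0],"roll": 0},
    {"slide": [0.4,3.5,0],"roll": 0},
    {"slide": [0.4,3.5,0],"roll": 0},
    {"slide": [0.4,3.5,0],"roll": 0},
    {"slide": [0.4,3.5,0],"roll": 0},
    {"slide": [0.4,3.5,0],"roll": 0},
    {"slide": [0.4,3,0],"roll": 0},
    {"slide": [0.3,1.2,0],"roll": 0},
    {"slide": [0,0,0],"roll": 0},
  ],
)

```text
time_s: 5.33
tool_pos: [0.5233, 0.1039, 0.1592]
ee_rot: [-0.506, -3.096, 0.003]
ft_force: [-0.3, -0.5, -3.9]
opening: 0.255
```

carry_out(
  plan=[
    {"slide": [0,0,0],"roll": -5},
    {"slide": [0,0,0],"roll": -6},
    {"slide": [0,0,0],"roll": -6},
    {"slide": [0,0,0],"roll": -6},
    {"slide": [0,0,0],"roll": -6},
    {"slide": [0,0,0],"roll": -3.3},
    {"slide": [0,0,0],"roll": 0},
    {"slide": [0,0,0],"roll": 0},
  ],
)

```text
time_s: 6.0
tool_pos: [0.5236, 0.1007, 0.1609]
ee_rot: [0.367, -3.117, 0.001]
ft_force: [0.6, -1.3, -3.2]
opening: 0.256
```

```bash
cat >> h.py <<'E'
def nest(y,z,x=0): return go([*(place([.5108,.1595,.237],[x,y,0])[0,:2]),z],.237)
E
python3 -c "
from h import *
nest(-.054,.13)
a=cv2.convertScaleAbs(robot.camera('side')[170:310,220:360,::-1],alpha=1.4)
a=cv2.resize(a,None,fx=4,fy=4,interpolation=cv2.INTER_CUBIC)
cv2.imwrite('pics/g5.png',a)"
```

```text
t 6.0 pos [0.5236 0.1007 0.1609] yaw -2.9072 q [ 0.48  0.24 -0.03 -0.   -1.3  -1.82] open 0.256 F [ 0.6  -1.27 -3.24] M [ 0.1  -0.03  0.01]
tilt [-2.7e-03 -9.0e-04 -1.0e+00] slide [-0.15  0.62  3.09] roll -0.15
```

View pics/g5.png

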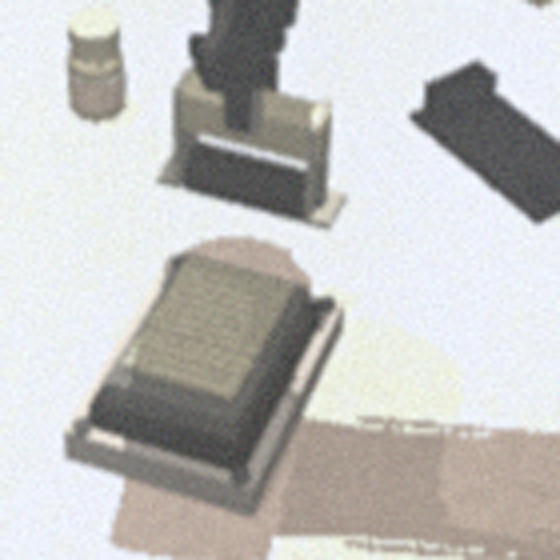

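The roller hangs level and centred over the far end of the strips. Feeling downward.

carry_out(
  plan=[
    {"slide": [-0.1,0.3,0.8],"roll": -0.1},
    {"slide": [0,0.3,1.5],"roll": 0},
    {"slide": [0,0,1.0],"roll": 0},
    {"slide": [0,0,0.5],"roll": 0},
    {"slide": [0,0,0.2],"roll": 0},
    {"slide": [0,0,0.1],"roll": 0},
    {"slide": [0,0,0.1],"roll": 0},
    {"slide": [0,0,0],"roll": 0},
  ],
)

```text
time_s: 6.72
tool_pos: [0.5244, 0.1078, 0.1206]
ee_rot: [-0.374, 3.118, 0.0]
ft_force: [-0.2, -0.2, -3.0]
opening: 0.253
```

carry_out(
  plan=[
    {"slide": [0,0,0.1],"roll": 0},
    {"slide": [0,0,0.1],"roll": 0},
    {"slide": [0,0,0.1],"roll": 0},
    {"slide": [0,0,0.1],"roll": 0},
    {"slide": [0,0,0],"roll": 0},
  ],
)

```text
time_s: 7.13
tool_pos: [0.5239, 0.1077, 0.1161]
ee_rot: [0.374, -3.119, -0.0]
ft_force: [0.7, 0.1, -3.0]
opening: 0.255
```

carry_out(
  plan=[
    {"slide": [0,0,0.1],"roll": 0},
    {"slide": [0,0,0.1],"roll": 0},
    {"slide": [0,0,0.1],"roll": 0},
    {"slide": [0,0,0],"roll": 0},
  ],
)

```text
time_s: 7.47
tool_pos: [0.5239, 0.1076, 0.113]
ee_rot: [0.374, -3.119, 0.0]
ft_force: [-0.5, -0.4, -2.9]
opening: 0.251
```

carry_out(
  plan=[
    {"slide": [0,0,0.1],"roll": 0},
    {"slide": [0,0,0.1],"roll": 0},
    {"slide": [0,0,0],"roll": 0},
  ],
)

```text
time_s: 7.72
tool_pos: [0.5239, 0.1077, 0.111]
ee_rot: [0.374, -3.119, 0.0]
ft_force: [0.3, 0.0, -2.7]
opening: 0.257
```

carry_out(
  plan=[
    {"slide": [0,0,0.1],"roll": 0},
    {"slide": [0,0,0.1],"roll": 0},
    {"slide": [0,0,0],"roll": 0},
  ],
)

```text
time_s: 7.97
tool_pos: [0.5239, 0.1077, 0.109]
ee_rot: [0.374, -3.119, 0.0]
ft_force: [-0.0, 0.6, -2.5]
opening: 0.255
```

carry_out(
  plan=[
    {"slide": [0,0,0.1],"roll": 0},
    {"slide": [0,0,0.1],"roll": 0},
    {"slide": [0,0,0],"roll": 0},
  ],
)

```text
time_s: 8.22
tool_pos: [0.5239, 0.1077, 0.107]
ee_rot: [0.374, -3.119, 0.0]
ft_force: [-0.5, 0.0, -3.2]
opening: 0.253
```

carry_out(
  plan=[
    {"slide": [0,0,0.1],"roll": 0},
    {"slide": [0,0,0.1],"roll": 0},
    {"slide": [0,0,0],"roll": 0},
  ],
)

```text
time_s: 8.47
tool_pos: [0.5239, 0.1077, 0.105]
ee_rot: [0.374, -3.119, 0.0]
ft_force: [0.3, 0.3, -2.6]
opening: 0.251
```

carry_out(
  plan=[
    {"slide": [0,0,0.1],"roll": 0},
    {"slide": [0,0,0.05],"roll": 0},
    {"slide": [0,0,0],"roll": 0},
  ],
)

```text
time_s: 8.72
tool_pos: [0.5243, 0.1076, 0.1044]
ee_rot: [-0.375, 3.118, -0.0]
ft_force: [-1.6, -0.5, 2.0]
opening: 0.256
```

Contact, about 5 N. Pressing on.

carry_out(
  plan=[
    {"slide": [0,0,0.1],"roll": 0},
    {"slide": [0,0,0.1],"roll": 0},
    {"slide": [0,0,0],"roll": 0},
  ],
)

```text
time_s: 8.97
tool_pos: [0.5244, 0.1075, 0.1025]
ee_rot: [-0.375, 3.118, -0.001]
ft_force: [-2.6, -0.9, 6.1]
opening: 0.253
```

carry_out(
  plan=[
    {"slide": [0,0,0.1],"roll": 0},
    {"slide": [0,0,0.1],"roll": 0},
    {"slide": [0,0,0],"roll": 0},
  ],
)

```text
time_s: 9.22
tool_pos: [0.5248, 0.1067, 0.1013]
ee_rot: [-0.375, 3.117, -0.003]
ft_force: [-2.9, -3.6, 7.9]
opening: 0.256
```

carry_out(
  plan=[
    {"slide": [0,0.1,0.1],"roll": 0},
    {"slide": [0,0.1,0.05],"roll": 0},
    {"slide": [0,0.1,0],"roll": 0},
    {"slide": [0,0,0],"roll": 0},
  ],
)

```text
time_s: 9.55
tool_pos: [0.5245, 0.1085, 0.1007]
ee_rot: [-0.376, 3.116, -0.006]
ft_force: [-3.4, -7.5, 12.5]
opening: 0.256
```

```bash
python3 -c "
from h import *
nest(-.0495,.1)"
```

```text
t 9.55 pos [0.5245 0.1085 0.1007] yaw -2.9017 q [ 0.5   0.28 -0.14  0.01 -1.15 -1.83] open 0.256 F [-3.43 -7.49 12.53] M [-2.8   1.16  0.03]
tilt [ 0.0031 -0.0038 -1.    ] slide [0.13 0.33 0.07] roll 0.16
```

carry_out(
  plan=[
    {"slide": [0.02,0.1,0.05],"roll": 0},
    {"slide": [0.02,0.1,0],"roll": 0},
    {"slide": [0.02,0.1,0],"roll": 0},
    {"slide": [0.02,0.15,0],"roll": 0},
    {"slide": [0.02,0.15,0],"roll": 0},
    {"slide": [0,0.15,0],"roll": 0},
  ],
)

```text
time_s: 10.05
tool_pos: [0.5226, 0.1163, 0.101]
ee_rot: [-0.376, 3.114, -0.005]
ft_force: [-2.0, -7.0, 15.1]
opening: 0.258
```

```bash
python3 -c "
from h import *
nest(-.0495,.1)"
```

```text
t 10.05 pos [0.5226 0.1163 0.101 ] yaw -2.9015 q [ 0.52  0.28 -0.14  0.01 -1.14 -1.85] open 0.258 F [-1.99 -7.03 15.11] M [-2.88  0.88  0.01]
tilt [ 0.0053 -0.0024 -1.    ] slide [ 0.13 -0.47  0.1 ] roll 0.18
```

carry_out(
  plan=[
    {"slide": [0.02,-0.15,0.05],"roll": 0},
    {"slide": [0.02,-0.2,0],"roll": 0},
    {"slide": [0.02,-0.2,0],"roll": 0},
    {"slide": [0.02,-0.2,0],"roll": 0},
    {"slide": [0.02,-0.15,0],"roll": 0},
    {"slide": [0,0,0],"roll": 0},
  ],
)

```text
time_s: 10.55
tool_pos: [0.5242, 0.1086, 0.1005]
ee_rot: [-0.375, 3.113, -0.001]
ft_force: [-2.7, -1.5, 13.7]
opening: 0.258
```

carry_out(
  plan=[
    {"slide": [0,0.15,0],"roll": 0},
    {"slide": [0,0.2,0],"roll": 0},
    {"slide": [0,0.2,0],"roll": 0},
    {"slide": [0,0.2,0],"roll": 0},
    {"slide": [0,0.2,0],"roll": 0},
    {"slide": [0,0.2,0],"roll": 0},
  ],
)

```text
time_s: 11.05
tool_pos: [0.5219, 0.1185, 0.101]
ee_rot: [-0.376, 3.112, -0.005]
ft_force: [-1.5, -6.8, 16.0]
opening: 0.252
```

```bash
python3 -c "
from h import *
nest(-.0495,.1)"
```

```text
t 11.05 pos [0.5219 0.1185 0.101 ] yaw -2.9012 q [ 0.52  0.28 -0.14  0.01 -1.14 -1.85] open 0.252 F [-1.49 -6.78 15.96] M [-2.59  0.43 -0.03]
tilt [ 0.0071 -0.0025 -1.    ] slide [ 0.12 -0.7   0.1 ] roll 0.2
```

carry_out(
  plan=[
    {"slide": [0.02,0.2,0],"roll": 0},
    {"slide": [0.02,0.2,0],"roll": 0},
    {"slide": [0.02,0.2,0],"roll": 0},
    {"slide": [0.02,0.2,0],"roll": 0},
    {"slide": [0.02,0.2,0],"roll": 0},
    {"slide": [0,0.2,0],"roll": 0},
  ],
)

```text
time_s: 11.55
tool_pos: [0.5189, 0.1308, 0.1016]
ee_rot: [-0.375, 3.11, -0.002]
ft_force: [-0.7, -2.5, 16.8]
opening: 0.257
```

carry_out(
  plan=[
    {"slide": [0,0.2,0],"roll": 0},
    {"slide": [0,0.2,0],"roll": 0},
    {"slide": [0,0.2,0],"roll": 0},
    {"slide": [0,0.2,0],"roll": 0},
  ],
)

```text
time_s: 11.88
tool_pos: [0.5172, 0.1382, 0.1019]
ee_rot: [-0.376, 3.11, -0.004]
ft_force: [-1.4, -3.9, 18.7]
opening: 0.255
```

```bash
python3 -c "
from h import *
nest(-.0495,.1)"
```

```text
t 11.88 pos [0.5172 0.1382 0.1019] yaw -2.901 q [ 0.56  0.28 -0.14  0.01 -1.14 -1.89] open 0.255 F [-1.42 -3.87 18.68] M [-1.74  0.5  -0.02]
tilt [ 0.0095 -0.0012 -1.    ] slide [ 0.13 -2.73  0.2 ] roll 0.2
```

carry_out(
  plan=[
    {"slide": [0.02,0.2,-0.02],"roll": 0},
    {"slide": [0.02,0.2,-0.02],"roll": 0},
    {"slide": [0.02,0.2,-0.01],"roll": 0},
    {"slide": [0.02,0.2,-0.01],"roll": 0},
    {"slide": [0.02,0.2,-0.01],"roll": 0},
    {"slide": [0,0.2,-0.01],"roll": 0},
  ],
)

```text
time_s: 12.38
tool_pos: [0.514, 0.1506, 0.1028]
ee_rot: [-0.376, 3.108, -0.001]
ft_force: [1.6, -5.1, 17.7]
opening: 0.256
```

carry_out(
  plan=[
    {"slide": [0,0.2,-0.01],"roll": 0},
    {"slide": [0,0.2,-0.01],"roll": 0},
    {"slide": [0,0.2,-0.01],"roll": 0},
    {"slide": [0,0.2,-0.01],"roll": 0},
    {"slide": [0,0.2,-0.01],"roll": 0},
    {"slide": [0,0.2,-0.01],"roll": 0},
  ],
)

```text
time_s: 12.88
tool_pos: [0.5113, 0.1614, 0.1035]
ee_rot: [-0.376, 3.108, -0.004]
ft_force: [2.7, -6.7, 16.8]
opening: 0.255
```

```bash
python3 -c "
from h import *
nest(0,.1)"
```

```text
t 12.88 pos [0.5113 0.1614 0.1035] yaw -2.9007 q [ 0.6   0.28 -0.14  0.01 -1.14 -1.94] open 0.255 F [ 2.74 -6.72 16.77] M [-2.66 -0.8   0.03]
tilt [ 1.110e-02 -9.000e-04 -9.999e-01] slide [ 0.1  -0.17  0.35] roll 0.22
```

carry_out(
  plan=[
    {"slide": [0,0.2,-0.01],"roll": 0},
    {"slide": [0,0.2,-0.01],"roll": 0},
    {"slide": [0,0.2,-0.01],"roll": 0},
    {"slide": [0,0.2,-0.01],"roll": 0},
    {"slide": [0,0.2,-0.01],"roll": 0},
    {"slide": [0,0.2,0],"roll": 0},
  ],
)

```text
time_s: 13.38
tool_pos: [0.5085, 0.1737, 0.1042]
ee_rot: [-0.376, 3.108, -0.001]
ft_force: [0.7, -3.9, 17.9]
opening: 0.257
```

carry_out(
  plan=[
    {"slide": [0,0.2,-0.01],"roll": 0},
    {"slide": [0,0.2,-0.01],"roll": 0},
    {"slide": [0,0.2,-0.01],"roll": 0},
    {"slide": [0,0.2,-0.01],"roll": 0},
    {"slide": [0,0.2,-0.01],"roll": 0},
    {"slide": [0,0.2,0],"roll": 0},
  ],
)

```text
time_s: 13.88
tool_pos: [0.5056, 0.1857, 0.1048]
ee_rot: [-0.376, 3.108, -0.0]
ft_force: [1.1, -4.7, 20.1]
opening: 0.256
```

```bash
python3 -c "
from h import *
nest(0,.1)"
```

```text
t 13.88 pos [0.5056 0.1857 0.1048] yaw -2.9009 q [ 0.65  0.28 -0.13  0.01 -1.15 -1.98] open 0.256 F [ 1.11 -4.69 20.08] M [-2.46 -0.5   0.01]
tilt [ 0.0113  0.0013 -0.9999] slide [ 0.13 -2.67  0.48] roll 0.21
```

carry_out(
  plan=[
    {"slide": [0,0.2,-0.03],"roll": 0},
    {"slide": [0,0.2,-0.02],"roll": 0},
    {"slide": [0,0.2,-0.02],"roll": 0},
    {"slide": [0,0.2,-0.01],"roll": 0},
    {"slide": [0,0.2,-0.01],"roll": 0},
    {"slide": [0,0.2,-0.01],"roll": 0},
  ],
)

```text
time_s: 14.38
tool_pos: [0.5029, 0.1965, 0.1056]
ee_rot: [-0.376, 3.108, -0.003]
ft_force: [3.3, -6.8, 17.5]
opening: 0.255
```

carry_out(
  plan=[
    {"slide": [0,0.2,-0.01],"roll": 0},
    {"slide": [0,0.2,-0.01],"roll": 0},
    {"slide": [0,0.2,-0.01],"roll": 0},
    {"slide": [0,0.2,-0.01],"roll": 0},
    {"slide": [0,0.2,-0.01],"roll": 0},
  ],
)

```text
time_s: 14.8
tool_pos: [0.5003, 0.208, 0.1062]
ee_rot: [-0.376, 3.108, 0.003]
ft_force: [0.5, -0.7, 17.9]
opening: 0.257
```

```bash
python3 -c "
from h import *
nest(.055,.1)"
```

```text
t 14.8 pos [0.5003 0.208  0.1062] yaw -2.901 q [ 0.69  0.29 -0.12  0.01 -1.15 -2.02] open 0.257 F [ 0.47 -0.7  17.85] M [-0.57 -0.04  0.04]
tilt [ 0.0111  0.003  -0.9999] slide [0.12 0.54 0.61] roll 0.21
```

carry_out(
  plan=[
    {"slide": [0,0.2,-0.01],"roll": 0},
    {"slide": [0,0.2,-0.01],"roll": 0},
    {"slide": [0,0,0],"roll": 0},
  ],
)

```text
time_s: 15.05
tool_pos: [0.4984, 0.2144, 0.1052]
ee_rot: [-0.375, 3.109, 0.01]
ft_force: [0.0, 6.5, 11.0]
opening: 0.253
```

carry_out(
  plan=[
    {"slide": [0,-0.2,0],"roll": 0},
    {"slide": [0,-0.2,0],"roll": 0},
    {"slide": [0,-0.2,0.01],"roll": 0},
    {"slide": [0,-0.2,0.01],"roll": 0},
    {"slide": [0,-0.2,0.01],"roll": 0},
    {"slide": [0,0,0],"roll": 0},
  ],
)

```text
time_s: 15.55
tool_pos: [0.5016, 0.2021, 0.1059]
ee_rot: [-0.376, 3.108, 0.003]
ft_force: [1.0, -2.3, 16.5]
opening: 0.254
```

The wheel rolled off the end of strip 12 and back on, so the far end is covered. Lifting and returning.

carry_out(
  plan=[
    {"slide": [0,0,-0.4],"roll": 0},
    {"slide": [0,0,-0.8],"roll": 0},
    {"slide": [0,0,-1.5],"roll": 0},
    {"slide": [0,0,-2],"roll": 0},
    {"slide": [0,0,-1.2],"roll": 0},
    {"slide": [0,0,0],"roll": 0},
    {"slide": [0,0,0],"roll": 0},
  ],
)

```text
time_s: 16.13
tool_pos: [0.4968, 0.2012, 0.1595]
ee_rot: [0.374, -3.118, -0.001]
ft_force: [-0.6, -0.8, -4.3]
opening: 0.251
```

```bash
python3 -c "
from h import *
go([.4708,-.1568,.161],2.8152)"
```

```text
t 16.13 pos [0.4968 0.2012 0.1595] yaw -2.9029 q [ 0.68  0.25 -0.03 -0.   -1.29 -2.01] open 0.251 F [-0.6  -0.82 -4.29] M [0.01 0.06 0.01]
tilt [-9.e-04  6.e-04 -1.e+00] slide [ 10.99 -34.17  -0.17] roll 32.37
```

carry_out(
  plan=[
    {"slide": [0.6,-1.9,0],"roll": 0},
    {"slide": [1.1,-3.6,0],"roll": 0},
    {"slide": [1.2,-3.7,0],"roll": 0},
    {"slide": [1.2,-3.7,0],"roll": 0},
    {"slide": [1.2,-3.7,0],"roll": 0},
    {"slide": [1.2,-3.7,0],"roll": 0},
    {"slide": [1.2,-3.7,0],"roll": 0},
    {"slide": [1.2,-3.7,0],"roll": 0},
    {"slide": [1.1,-3.5,0],"roll": 0},
    {"slide": [0.8,-2.4,0],"roll": 0},
  ],
)

```text
time_s: 16.97
tool_pos: [0.47, -0.1534, 0.1582]
ee_rot: [0.371, -3.116, -0.001]
ft_force: [0.4, 1.1, -3.0]
opening: 0.256
```

carry_out(
  plan=[
    {"slide": [0.2,-0.5,0],"roll": 4},
    {"slide": [0,0,0],"roll": 6},
    {"slide": [0,0,0],"roll": 6},
    {"slide": [0,0,0],"roll": 6},
    {"slide": [0,0,0],"roll": 6},
    {"slide": [0,0,0],"roll": 4.4},
    {"slide": [0,0,0],"roll": 0},
    {"slide": [0,0,0],"roll": 0},
  ],
)

```text
time_s: 17.63
tool_pos: [0.4701, -0.1561, 0.1586]
ee_rot: [-0.507, -3.098, -0.0]
ft_force: [0.4, 0.5, -3.4]
opening: 0.254
```

```bash
python3 -c "
from h import *
go([.4708,-.1568,.075],2.8152)"
```

```text
t 17.63 pos [ 0.4701 -0.1561  0.1586] yaw 2.8173 q [-0.    0.17 -0.13 -0.   -1.27 -1.89] open 0.254 F [ 0.38  0.48 -3.42] M [-0.01  0.06 -0.04]
tilt [-2.7e-03  7.0e-04 -1.0e+00] slide [-0.11 -0.04  8.36] roll 0.12
```

carry_out(
  plan=[
    {"slide": [-0.1,0,1],"roll": 0.1},
    {"slide": [0,0,2],"roll": 0},
    {"slide": [0,0,2],"roll": 0},
    {"slide": [0,0,1.5],"roll": 0},
    {"slide": [0,0,1.0],"roll": 0},
    {"slide": [0,0,0],"roll": 0},
    {"slide": [0,0,0],"roll": 0},
  ],
)

```text
time_s: 18.22
tool_pos: [0.4713, -0.1566, 0.0842]
ee_rot: [-0.511, -3.098, 0.001]
ft_force: [0.4, 0.0, -2.6]
opening: 0.252
```

```bash
python3 -c "
from h import *
go([.4710,-.1568,.066],2.8152)
a=cv2.convertScaleAbs(robot.camera('side')[130:230,300:400,::-1],alpha=1.4)
cv2.imwrite('pics/g6.png',cv2.resize(a,None,fx=6,fy=6,interpolation=cv2.INTER_CUBIC))"
```

```text
t 18.22 pos [ 0.4713 -0.1566  0.0842] yaw 2.8144 q [-0.    0.23 -0.26  0.   -1.08 -1.89] open 0.252 F [ 0.42  0.04 -2.56] M [-0.01 -0.05 -0.  ]
tilt [-0.0021 -0.     -1.    ] slide [ 0.02 -0.02  1.82] roll -0.04
```

View pics/g6.png

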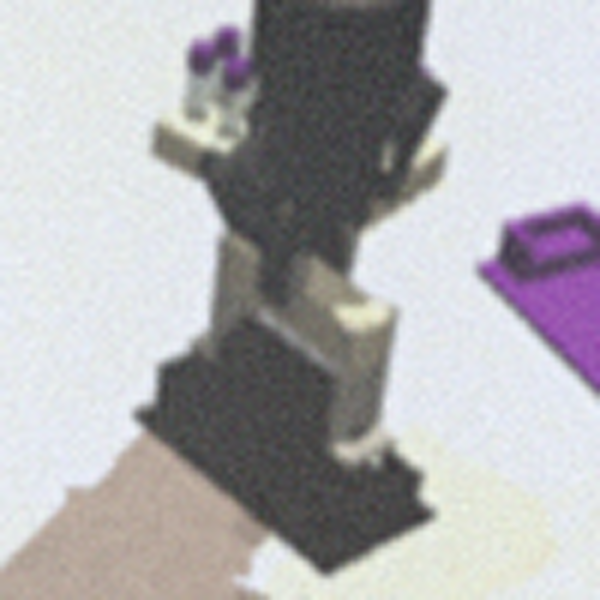

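The roller (foot at about (360,450)) hangs upright 26 mm above its pocket, and the handle corner is where the earlier pose predicts. Lowering.

carry_out(
  plan=[
    {"slide": [0,0,0.4],"roll": 0},
    {"slide": [0,0,0.4],"roll": 0},
    {"slide": [0,0,0.4],"roll": 0},
    {"slide": [0,0,0.4],"roll": 0},
    {"slide": [0,0,0.2],"roll": 0},
    {"slide": [0,0,0],"roll": 0},
  ],
)

```text
time_s: 18.77
tool_pos: [0.4715, -0.1566, 0.0664]
ee_rot: [-0.513, -3.098, 0.0]
ft_force: [0.1, 0.1, -2.9]
opening: 0.255
```

carry_out(
  plan=[
    {"slide": [0,0,0.2],"roll": 0},
    {"slide": [0,0,0.2],"roll": 0},
    {"slide": [0,0,0.2],"roll": 0},
    {"slide": [0,0,0],"roll": 0},
  ],
)

```text
time_s: 19.1
tool_pos: [0.4717, -0.1566, 0.0606]
ee_rot: [-0.513, -3.099, -0.0]
ft_force: [-0.5, -0.5, -2.7]
opening: 0.26
```

carry_out(
  plan=[
    {"slide": [0,0,0.1],"roll": 0},
    {"slide": [0,0,0.1],"roll": 0},
    {"slide": [0,0,0.1],"roll": 0},
    {"slide": [0,0,0],"roll": 0},
  ],
)

```text
time_s: 19.43
tool_pos: [0.472, -0.1567, 0.0582]
ee_rot: [0.513, 3.099, -0.0]
ft_force: [0.8, 0.4, -3.0]
opening: 0.256
```

carry_out(
  plan=[
    {"slide": [0,0,0.05],"roll": 0},
    {"slide": [0,0,0.05],"roll": 0},
    {"slide": [0,0,0],"roll": 0},
    {"slide": [0,0,0],"roll": 0},
  ],
)

```text
time_s: 19.77
tool_pos: [0.4721, -0.1567, 0.0581]
ee_rot: [0.513, 3.099, -0.0]
ft_force: [-4.5, 2.5, 5.8]
opening: 0.253
```

Seated at the same TCP height as at pickup. Releasing and retreating.

carry_out(
  plan=[
    {"slide": [0,0,0],"roll": 0},
    {"slide": [0,0,0],"roll": 0},
    {"slide": [0,0,0],"roll": 0},
    {"slide": [0,0,0],"roll": 0},
    {"slide": [0,0,0],"roll": 0},
    {"slide": [0,0,0],"roll": 0},
    {"slide": [0,0,0],"roll": 0},
    {"slide": [0,0,0],"roll": 0},
  ],
  gripper=8.5,
)

```text
time_s: 20.43
tool_pos: [0.472, -0.1567, 0.0571]
ee_rot: [-0.513, -3.099, 0.0]
ft_force: [0.6, -0.2, -0.3]
opening: 0.997
```

carry_out(
  plan=[
    {"slide": [0,0,-1],"roll": 0},
    {"slide": [0,0,-2],"roll": 0},
    {"slide": [0,0,-3],"roll": 0},
    {"slide": [0,0,-3],"roll": 0},
    {"slide": [0,0,-3],"roll": 0},
    {"slide": [0,0,-3],"roll": 0},
    {"slide": [0,0,0],"roll": 0},
    {"slide": [0,0,0],"roll": 0},
  ],
)

```text
time_s: 21.1
tool_pos: [0.4731, -0.1567, 0.2089]
ee_rot: [0.513, 3.095, 0.001]
ft_force: [0.1, -0.8, -1.1]
opening: 0.995
```

Run:
```python
from h import *
go([.47,-.157,.2],-.325)
old=cv2.imread("pics/side0.png").astype(float); new=np.mean([robot.camera("side")[:,:,::-1].astype(float) for _ in range(3)],0)
cv2.imwrite("pics/end.png",new)
g=lambda a:cv2.GaussianBlur(cv2.cvtColor(a.astype(np.float32),cv2.COLOR_BGR2GRAY),(3,3),0)
# shift of handle+stand, nest, jar, box between start and now
for n,(x0,x1,y0,y1) in dict(handle=(331,368,172,203),stand=(322,375,185,224),nest=(236,308,232,296),jar=(234,254,172,202),box=(125,195,275,338)).items():
    t=g(old)[y0:y1,x0:x1]; r=cv2.matchTemplate(g(new)[y0-8:y1+8,x0-8:x1+8],t,cv2.TM_CCOEFF_NORMED); _,v,_,p=cv2.minMaxLoc(r); print(n,"score",round(v,3),"shift px",p[0]-8,p[1]-8)
```

```text
t 21.1 pos [ 0.4731 -0.1567  0.2089] yaw 2.8133 q [-0.    0.15 -0.03  0.   -1.39 -1.89] open 0.995 F [ 0.06 -0.84 -1.08] M [0.01 0.07 0.  ]
tilt [ 4.4e-03 -1.0e-04 -1.0e+00] slide [ 0.28 -0.13  0.89] roll -0.19
handle score 0.955 shift px 0 -1
stand score 0.947 shift px 0 0
nest score 0.974 shift px 0 0
jar score 1.0 shift px 0 0
box score 1.0 shift px 0 0[ WARN:0@7.772] global loadsave.cpp:1063 imwrite_ Unsupported depth image for selected encoder is fallbacked to CV_8U.
```

The roller is back. Before handing in, I'll check the strip drop along the row at sub-pixel level in the side view. About 2.2–3 mm down should show as roughly 0.8 px at every strip.

Run:
```python
from h import *
old=np.load("s.npy")/1.3; new=np.mean([robot.camera("side")[:,:,::-1].astype(float) for _ in range(8)],0)
g=lambda a:cv2.cvtColor(a.astype(np.float32),cv2.COLOR_BGR2GRAY)
P=[.5108,.1595,.237]
print("1 mm z in px",(proj("side",place(P,[0,0,.061]))-proj("side",place(P,[0,0,.060]))).round(3))
y=np.arange(-.060,.0601,.0005); x=np.arange(-.032,.033,.002)
def rect(im,dz):
    L=np.stack(np.meshgrid(x,y,indexing="ij"),-1).reshape(-1,2); L=np.c_[L,.0605+.045*L[:,1]+dz]
    q=proj("side",place(P,L)).astype(np.float32).reshape(len(x),len(y),2)
    return cv2.remap(g(im),q[...,0],q[...,1],cv2.INTER_CUBIC)
dzs=np.arange(-.006,.0031,.0005); A=rect(old,0); B=[rect(new,d) for d in dzs]
for c in np.arange(-.0495,.05,.009):
    m=np.abs(y-c)<.009
    s=[np.corrcoef(A[:,m].ravel(),b[:,m].ravel())[0,1] for b in B]; i=int(np.argmax(s)); print(round(c*1e3,1),"dz mm",round(dzs[i]*1e3,1),round(s[i],2))
```

```text
1 mm z in px [[-0.    -0.285]]
-49.5 dz mm 3.0 0.28
-40.5 dz mm -3.5 0.19
-31.5 dz mm -3.0 0.21
-22.5 dz mm -3.0 0.4
-13.5 dz mm -3.5 0.43
-4.5 dz mm -3.0 0.35
4.5 dz mm -3.5 0.31
13.5 dz mm -3.0 0.22
22.5 dz mm -3.0 0.3
31.5 dz mm -3.0 0.47
40.5 dz mm -3.5 0.61
49.5 dz mm -3.0 0.97
```

Run:
```python
from h import *
old=np.load("s.npy")/1.3; new=np.mean([robot.camera("side")[:,:,::-1].astype(float) for _ in range(12)],0)
g=lambda a:cv2.cvtColor(a.astype(np.float32),cv2.COLOR_BGR2GRAY)
P=[.5108,.1595,.237]
y=np.arange(-.075,-.030,.001); x=np.arange(-.030,.031,.002)
L=np.stack(np.meshgrid(x,y,indexing="ij"),-1).reshape(-1,2); L=np.c_[L,.0605+.045*L[:,1]]
q=proj("side",place(P,L)).astype(np.float32).reshape(len(x),len(y),2)
for n,im in(("old",old),("new",new)): print(n,cv2.remap(g(im),q[...,0],q[...,1],cv2.INTER_CUBIC).mean(0).round().astype(int).tolist())
print("px per row mm",np.linalg.norm(q[10,1]-q[10,0]))
o=cv2.resize(cv2.convertScaleAbs(np.hstack([old[228:285,245:310],new[228:285,245:310]]),alpha=1.3),None,fx=6,fy=6,interpolation=cv2.INTER_CUBIC); cv2.imwrite("pics/cmp.png",o)
```

```text
old [163, 163, 163, 163, 163, 163, 163, 163, 163, 164, 164, 164, 163, 161, 158, 154, 150, 146, 144, 143, 143, 144, 143, 142, 140, 137, 135, 135, 137, 139, 140, 141, 139, 137, 134, 132, 131, 132, 135, 138, 141, 142, 141, 139, 137]
new [152, 153, 155, 157, 158, 159, 160, 161, 162, 163, 163, 163, 162, 161, 158, 152, 146, 138, 131, 126, 124, 124, 127, 132, 136, 139, 140, 138, 136, 133, 132, 133, 135, 138, 139, 139, 137, 135, 134, 134, 135, 137, 139, 139, 138]
px per row mm 0.27658302
```

Strip 1's bright peak moved by about as much as strip 2's, so it went down too. Handing in.

```bash
python3 -c "
from h import *
print(robot.hand_in())"
```

```text
the job is handed in; nothing more can be done
None
```

I rolled the hand roller across all twelve cap strips, put it back in its stand handle up, let go, and handed the job in at about 23 s of the 72 s allowed.

- **Rolling:** I went from strip 1 to strip 12 at roughly 18–23 N in the readings after each step; I could not see the peaks in between. I re-rolled strip 1 once. At the far end the wheel ran off strip 12, and I rolled back about 1 cm before lifting.
- **Strips:** In before-and-after side pictures, strips 2–12 dropped about 3–3.5 mm, though the match was weak for most of them. Strip 1's automatic match failed (it gave +3 mm). Its brightness profile showed it dropping about as much as strip 2.
- **Roller:** It seated at the same tool height as at pickup. The handle is within 1 px (about 2–3 mm) of where it started, which is inside the stand's play.
- **Other objects:** The jar and tip box showed no shift in the pictures. I did not measure the tube tray at the end, but nothing I did went near it.
- **Missing check:** The final side-by-side picture would not open because I had reached the 12-picture limit, so I checked the strips only by measurement, not by eye.

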